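Torque the chair-leg bolt with a click wrench

TASK

On the bench two chair legs are each held by a bolt with a wrench already on it. Turn the orange-handled click wrench clockwise (seen from above) until it clicks, that is, its handle gives way in the head, then stop at once, well before the handle has swung on to the end of its free play, and let go so that the handle springs straight again. Leave the black-handled bar on the other bolt alone.

Things in the scene. Friction and masses are not known exactly. Their poses are not given: they have to be found in the camera images.
- wrench_grip (a point): Middle of the click wrench's orange grip, a level bar 28 mm thick, 120 mm long, centre 88 mm above the bench, nothing beneath. Its x axis points along the handle to the vertical bolt axis 190 mm away, about which the wrench swings level; z is up. Round clutch head 60 mm across with a white cap and white pointer over the shaft (top 107 mm up, ends 35 mm short of the grip). It stays on the bolt.
- bolt (a joint): Angle of the bolt and white pointer, rad, growing clockwise seen from above (tightening). Starts between 0 and 0.35. It turns stiffly: 1.6 N m at 0 (8 N at mid-grip), growing to 2.4 N m (13 N) at about 0.6, where the wrench clicks. It stays where it is left.
- handle (a joint): Angle of the orange handle past the white pointer, rad: 0 while the wrench holds (pointer over the yellow mark). At the click (2.4 N m) the bolt stops and the handle alone goes on clockwise, its resistance falling to about 1.7 N m at 0.1 and 1.1 at 0.2; solid stop at 0.42. Let go, it springs back to 0 and the bolt stays. Clicked: beyond 0.08; too far: beyond 0.36.
- plain_grip (a point): Middle of the black grip (24 mm in diameter, 120 mm long, centre 88 mm above the bench) of the plain steel bar on the other leg's bolt, which is already tight; x axis from the grip to its bolt axis, 190 mm away. Leave alone. Which leg is left and which right varies.

How it is judged (in metres and radians):
On the way:
1. the click wrench has broken over: the bolt is tight and the handle has given way in the head (value of joint handle above 0.08 rad and value of joint bolt above 0.45 rad), for 0.02 s.
At the end, for the whole second after the job is handed in: The bolt is tight (bolt angle 0.45 to 0.85 rad), the orange handle has been let go and has sprung straight again (handle angle under 0.05 rad), and the grip of the black bar is within 20 mm of where it was (value of joint handle below 0.05 rad and value of joint bolt between 0.45 and 0.85 rad and distance of plain_grip from where it was at the start of the episode below 0.02 m); the robot touches nothing.
It fails at once if the handle is driven on past the click, nearly to its solid stop (beyond 0.36 rad) (value of joint handle above 0.36 rad).
It fails at once if the black-handled bar is moved by more than 20 mm (distance of plain_grip from where it was at the start of the episode above 0.02 m).
It also fails if it takes over 45 s, if anything falls off the work surface, if the arm or the gripper's body presses on something with over 40 N, if the wrist force passes 120 N, or if a joint passes its speed limit or range.

ROBOT

A 7-joint arm with a two-finger parallel gripper is mounted at the origin on the work surface. World frame = base frame: x ahead of the robot, y to its left, z up, the work surface at z = 0. Lengths are in mm, angles in rad, forces in N, time in s.
With the tool pointing down it reaches from about 350 to 900 mm from the base axis. Payload 19.9 kg.
Tool frame: the origin (TCP) lies midway between the tips of the shut fingers; the grasp point (between the pads) lies 19 mm behind it; z points along the fingers, y is the line along which they close (so a half turn about z gives the same grasp; the last joint's range is limited). The gripper opens to 94 mm and grips with 3 to 60 N. Pads are 16 mm wide; open, the fingers measure 119 mm over their backs; the gripper's body (75 mm by 177 mm) begins 78 mm behind the grasp point.
Start: joints at [1.242, 0.417, -0.01, 1.614, 0.005, 1.111, -0.053], TCP at [177.394, -599.272, 173.725] pointing down, gripper open.
Joint ranges: [-2.81, 2.81], [-0.39, 2.02], [-1.27, 1.25], [0.06, 2.57], [-1.19, 4.33], [0.19, 2], [-2.82, 2.82]. Speed limits (rad/s): [1.89, 1.89, 2.39, 2.39, 3.01, 3.01, 3.01].

INTERFACE

Orientations are given as a unit quaternion [x, y, z, w].
In Python, from bench import env gives the robot as it stands.
- The arm moves only by the shell command python3 -m handwheel 'ROWS' [OPENING] [FORCE]. ROWS is a JSON object of lists of equal length, an entry for each row: "offset": the shift along the world's x, y, z in cm, a list of three; "turn": the turn about the world's z in rad. A call has 1 to 20 rows; each row is the pose to reach, as a shift and turn from the pose commanded when the call began; what a row does not reach only later rows make up. A row lasts 1/8 s, in which the tool goes at most 62.5 mm and 10.7 degrees, less where a joint would pass 70% of its speed; a pose out of reach is approached as far as the arm can. A call with a gripper value outside its range is refused whole. OPENING is the finger opening in cm, from 0 to 9.4, set as the call begins (- or left out, the last holds). The fingers move at their own pace and stop on an object; FORCE is the grip in N (left out, the last holds). Time passes only in rows, so rows that repeat a pose let the fingers close. It gives the time, the measured TCP pose, the force, the opening and the grip force at its end, in the units of the state.
- env.get_state(): the state, without advancing time (a new reading comes with each control period).
- env.read_camera(name): name is "scene" or "side" or "wrist"; returns a dict with "color" (400x640x3 uint8, blue, green, red), "z_map" (400x640 float32, mm along the optical axis (not along the pixel's ray), 0 where there is no reading), "K" (3x3 intrinsics, pixels), "k1" (the pictures are not rectified: a ray, as slopes to the right and down, at radius r is drawn at 1 + k1 r^2 times it, then the intrinsics apply), "extrinsics" (4x4, takes a point from camera to world coordinates). Camera axes: x right, y down, z forward; pixel columns grow to the right and rows downward; lengths in mm; the calibration is good to about 2 mm. A picture is of the moment at which its call begins.
- env.hand_in(): hands the job in; it is judged then, once.
Trained networks look in a picture, given as the dict that the camera call returned (one of the last four; its "shot" number tells which), for a name from the list of things; names that differ only in an ending like _2 or _b are one class to them, and where a whole thing is asked for, a point or a joint stands for the part that bears it (a point fixed in the world has none). Each returns a list of dicts, best first, with "p" (0 to 1); they miss things now and then, are a little off and sometimes report something else, mostly with a low value. They report only what shows in the picture. A call takes as long as a camera call.
- env.look_for(target, picture): "xyz" ([x, y, z] in mm, in world coordinates, good to about 4 mm: the middle of the surface that is visible of it).
- env.cut_out(target, picture): "mask" (400x640 bool, what is visible of it).
The state is a dict: "clock": time; "joint_positions": joint angles; "joint_vel": joint speeds; "tau": joint torques, N m; "tool_pos": TCP position; "tool_rot": TCP orientation; "ft_force": force on the tool from outside, world axes, zero at the start; "torque": the same for the moment, N m; "grip_width": opening from 0.0 (shut) to 1.0 (fully open); "finger_force": force on a finger pad.
Only numpy, scipy, OpenCV 4.12 (cv2) and the standard library are available. Lean on these libraries where they do the work, as an engineer would, in place of code of your own. Each camera call takes 0.05 s, during which the arm holds its last target. There are 200 camera calls.

## Working session

There is one attempt and no reset: what is moved stays moved. The work goes in short steps, Python scripts to look and compute and a shell command to move; the robot and the scene stay as the last step left them, time stands still between calls to the robot, and variables do not carry over. Pictures are saved under pics/ and viewed, at most 10 in all, crops included, and the job is handed in when it is done.

```bash
mkdir -p pics; python3 - <<'E'
from bench import env
import cv2,numpy as np
for n in ("scene","side"):
    p=env.read_camera(n); cv2.imwrite(f"pics/{n}0.png",p["color"])
    for t in ("wrench_grip","plain_grip","bolt","handle"):
        print(n,t,[(np.round(d["xyz"]).tolist(),round(d["p"],2)) for d in env.look_for(t,p)[:3]])
    if n=="scene":
        m=env.cut_out("wrench_grip",p); 
        for d in m[:1]:
            ys,xs=np.nonzero(d["mask"]); print(d["p"],xs.min(),xs.max(),ys.min(),ys.max(),len(xs))
s=env.get_state(); print({k:np.round(v,3).tolist() for k,v in s.items()})
E
```

```text
scene wrench_grip [([577.0, -233.0, 98.0], 0.74)]
scene plain_grip [([546.0, 279.0, 98.0], 0.76)]
scene bolt [([588.0, -219.0, 100.0], 0.94)]
scene handle [([571.0, -231.0, 98.0], 0.72)]
0.93 238 290 109 208 1224
side wrench_grip [([557.0, -234.0, 95.0], 0.89)]
side plain_grip [([506.0, 283.0, 95.0], 0.9)]
side bolt [([575.0, -218.0, 99.0], 0.61)]
side handle [([556.0, -233.0, 99.0], 0.72)]
{'clock': 0.55, 'joint_positions': [1.242, 0.417, -0.01, 1.614, 0.005, 1.111, -0.053], 'joint_vel': [-0.0, 0.002, 0.001, -0.001, 0.0, -0.001, -0.0], 'tau': [0.0, -85.061, 0.637, -42.612, -0.049, 0.014, -0.0], 'tool_pos': [177.404, -599.254, 173.724], 'tool_rot': [0.99, 0.143, -0.0, -0.0], 'ft_force': [0.636, -0.336, 0.097], 'torque': [-0.016, -0.021, 0.018], 'finger_force': 0.0, 'grip_width': 0.998}
```

View pics/scene0.png

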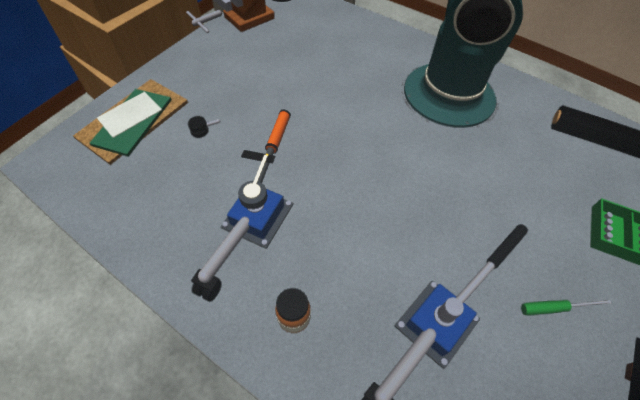

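View pics/side0.png

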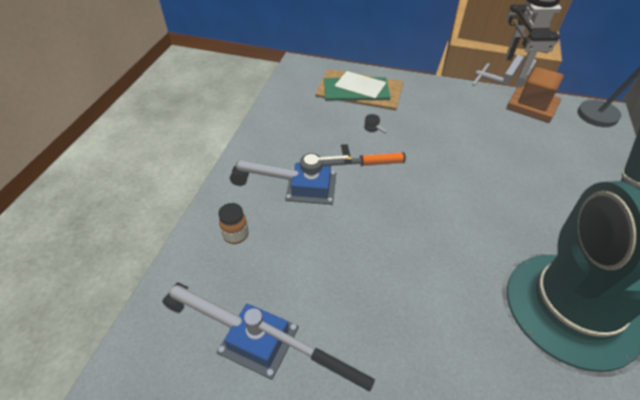

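The scene view shows the orange grip at about (278,132) and its white-capped head at (253,192). The black bar is well away, at (508,245). In the side view the orange grip is at (383,158) and the head at (311,161). Next I'll get the grip axis from the orange pixels.

```bash
cat > h.py <<'E'
import cv2,numpy as np
from bench import env
def onplane(p,uv,z):
    K=p["K"]; T=np.array(p["extrinsics"])
    q=cv2.undistortPoints(np.float64(uv).reshape(-1,1,2),np.array(K),np.array([p["k1"],0,0,0.])).reshape(-1,2)
    d=np.c_[q,np.ones(len(q))]@T[:3,:3].T; o=T[:3,3]
    return o+d*((z-o[2])/d[:,2])[:,None]
def masks(p):
    hsv=cv2.cvtColor(p["color"],cv2.COLOR_BGR2HSV)
    return hsv
def locate(n):
    p=env.read_camera(n); h=cv2.cvtColor(p["color"],cv2.COLOR_BGR2HSV)
    m=((h[...,0]>4)&(h[...,0]<16)&(h[...,1]>190)&(h[...,2]>110)).astype(np.uint8)
    k,l,s,c=cv2.connectedComponentsWithStats(m); i=1+np.argmax(s[1:,4])
    ys,xs=np.nonzero(l==i); z=p["z_map"][ys,xs]
    P=onplane(p,np.c_[xs,ys],92)
    c=(P.min(0)+P.max(0))/2; u=np.linalg.svd(P[:,:2]-P[:,:2].mean(0),full_matrices=False)[2][0]
    u*=np.sign(u[0]) or 1
    t=(P[:,:2]-P[:,:2].mean(0))@u; mid=P[:,:2].mean(0)+u*(t.min()+t.max())/2
    return p,mid,u,t.max()-t.min(),len(xs)
E
python3 - <<'E'
from h import *
for n in ("scene","side"):
    p,mid,u,L,N=locate(n)
    print(n,mid.round(1),u.round(3),"ang",np.arctan2(u[1],u[0]).round(3),"len",L.round(1),N,"bolt",(mid+190*u).round(1))
    c=[(253,190)] if n=="scene" else [(311,158)]
    print("cap",onplane(p,c,107)[0].round(1))
from scipy.spatial.transform import Rotation as R
print(R.from_quat(env.get_state()["tool_rot"]).as_matrix().round(3))
E
```

```text
scene [ 467.5 -266.6] [0.93  0.368] ang 0.377 len 106.2 282 bolt [ 644.1 -196.6]
cap [ 650.5 -188.5  107. ]
side [ 475.7 -268.3] [0.932 0.363] ang 0.372 len 102.9 164 bolt [ 652.8 -199.3]
cap [ 654.3 -196.1  107. ]
[[ 0.959  0.284 -0.   ]
 [ 0.284 -0.959  0.   ]
 [-0.    -0.    -1.   ]]
```

```bash
python3 -m handwheel '{"offset":[[3,3.3,0],[6,6.7,0],[9,10,0],[12,13.3,0],[15,16.7,0],[18,20,0],[21,23.3,0],[24,26.6,0],[27,30,0],[29.7,33.3,0],[29.7,33.3,0],[29.7,33.3,0]],"turn":[0,0,0.03,0.06,0.09,0.09,0.09,0.09,0.09,0.09,0.09,0.09]}' 9.4
python3 - <<'E'
from h import *
p,mid,u,L,N=locate("wrist")
print(mid.round(1),u.round(3),np.arctan2(u[1],u[0]).round(3),L.round(1),N,(mid+190*u).round(1))
cv2.imwrite("pics/w1.png",p["color"])
s=env.get_state();print(s["tool_pos"],s["ft_force"],s["clock"])
E
```

```text
clock: 2.15
tool_pos: [474.0, -266.8, 173.7]
tool_rot: [0.982, 0.188, -0.0, 0.0]
ft_force: [0.0, -0.2, 0.1]
grip_width: 1.0
finger_force: 0.0
[ 471.9 -253. ] [0.928 0.373] 0.382 108.4 216 [ 648.1 -182.1]
[ 473.74911229 -267.18489862  173.68044698] [ 0.32282893  0.26388652 -0.19092336] 2.2
```

View pics/w1.png

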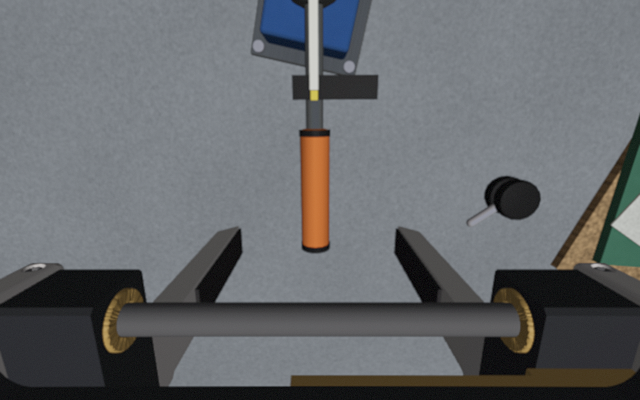

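The handle runs vertically in the wrist view at column 315, centred between the finger tips at (225,235) and (410,235). The yellow mark is in line with the pointer at (315,95). I'll lower with the fingers straddling the grip and push with the -y finger.

```bash
python3 -m handwheel '{"offset":[[0,0,-3],[0,0,-6],[0,0,-9],[0,0,-10.2],[0,0,-10.2]],"turn":[0,0,0,0,0]}' 9.4
cat >> h.py <<'E'
B=np.array([651,-195.]); A0=0.38
def tcp(a,g=33):
    f=A0-a; return B-190.5*np.array([np.cos(f),np.sin(f)])+g*np.array([-np.sin(f),np.cos(f)])
E
python3 - <<'E'
from h import *
r=tcp(0,33)
print("to contact",(r-[474,-267]).round(1))
for a in np.arange(0,0.95,0.05): print(round(a,2),((tcp(a)-r)/10).round(2))
E
```

```text
clock: 2.82
tool_pos: [473.9, -266.7, 71.6]
tool_rot: [0.982, 0.187, -0.0, -0.0]
ft_force: [0.4, 0.4, 0.6]
grip_width: 1.004
finger_force: 0.0
to contact [-12.2  32. ]
0.0 [0. 0.]
0.05 [-0.18  0.95]
0.1 [-0.3   1.91]
0.15 [-0.39  2.87]
0.2 [-0.42  3.84]
0.25 [-0.4  4.8]
0.3 [-0.34  5.77]
0.35 [-0.23  6.73]
0.4 [-0.07  7.68]
0.45 [0.14 8.63]
0.5 [0.4  9.56]
0.55 [ 0.7  10.48]
0.6 [ 1.04 11.38]
0.65 [ 1.44 12.26]
0.7 [ 1.87 13.13]
0.75 [ 2.35 13.97]
0.8 [ 2.87 14.78]
0.85 [ 3.43 15.57]
0.9 [ 4.02 16.33]
```

```bash
python3 -m handwheel '{"offset":[[-0.4,1,0],[-0.8,2,0],[-1.1,2.8,0],[-1.2,3.2,0],[-1.3,3.7,0],[-1.4,4.15,0],[-1.4,4.15,0],[-1.4,4.15,0]],"turn":[0,0,0,0,-0.02,-0.05,-0.05,-0.05]}'
python3 - <<'E'
from h import *
s=env.get_state();print(s["tool_pos"],s["ft_force"],s["torque"])
p=env.read_camera("wrist");cv2.imwrite("pics/w2.png",p["color"])
E
```

```text
clock: 3.82
tool_pos: [460.4, -224.9, 71.7]
tool_rot: [0.987, 0.163, -0.0, -0.0]
ft_force: [-0.2, -1.0, -0.3]
grip_width: 0.998
finger_force: 0.0
[ 460.43596303 -224.89118956   71.72215073] [-0.17245152 -1.01822614 -0.29789543] [-0.00254257 -0.03549162 -0.00583024]
```

View pics/w2.png

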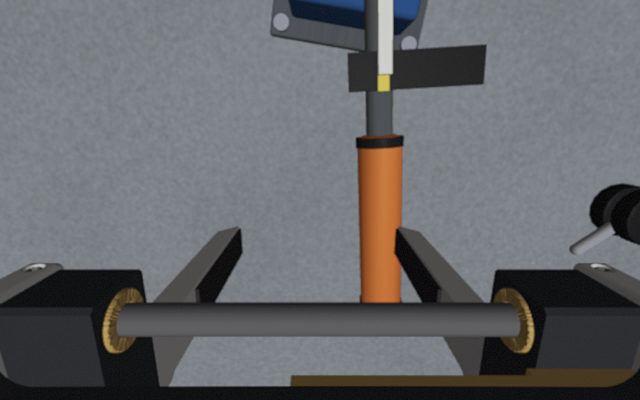

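The grip's right edge at (402,200) is just meeting the right finger, and the pointer is over the yellow mark at (383,82). I'll push on.

```bash
python3 -m handwheel '{"offset":[[-0.05,0.4,0],[-0.1,0.8,0],[-0.15,1.2,0],[-0.18,1.6,0],[-0.21,1.92,0],[-0.21,1.92,0]],"turn":[-0.02,-0.04,-0.06,-0.08,-0.1,-0.1]}'
cat >> h.py <<'E'
def shot(n="wrist",name=None):
    s=env.get_state(); p=env.read_camera(n)
    h=cv2.cvtColor(p["color"],cv2.COLOR_BGR2HSV)
    T={"orange":((4,140,60),(18,255,255),92),"yellow":((22,120,100),(35,255,255),100),"white":((0,0,190),(180,45,255),107)}
    r={}
    for k,(lo,hi,z) in T.items():
        m=cv2.inRange(h,lo,hi); m[290:]=0
        q,l,st,c=cv2.connectedComponentsWithStats(m)
        if q<2: continue
        i=1+np.argmax(st[1:,4]); ys,xs=np.nonzero(l==i)
        P=onplane(p,np.c_[xs,ys],z)[:,:2]; vx,vy=cv2.fitLine(P.astype(np.float32),cv2.DIST_HUBER,0,.01,.01)[:2].ravel()
        r[k]=(st[i].tolist(),P.mean(0).round(1).tolist(),round(float(np.arctan(vy/vx)),3))
    f=A0; print(np.round(s["tool_pos"],1),"F",np.round(s["ft_force"],1),"t",round(s["clock"],2))
    for k in r: print(k,r[k])
    if name: cv2.imwrite(f"pics/{name}.png",p["color"])
    return p
E
python3 -c "
from h import *
shot()"
```

```text
clock: 4.62
tool_pos: [458.3, -205.3, 71.8]
tool_rot: [0.994, 0.114, 0.0, -0.0]
ft_force: [0.1, 0.1, -0.0]
grip_width: 1.001
finger_force: 0.0
[ 458.3 -205.3   71.8] F [ 0.1  0.1 -0. ] t 4.62
orange ([381, 142, 51, 148, 4231], [494.5, -254.3], 0.266)
yellow ([395, 74, 14, 16, 198], [560.2, -229.5], 0.924)
white ([392, 0, 18, 73, 907], [580.2, -221.0], 0.389)
```

```bash
python3 -c "
from h import *
shot(name='w3'); shot('scene')"
```

```text
[ 458.3 -205.5   71.8] F [-0.1  0.5  0.2] t 4.67
orange ([380, 142, 51, 148, 4247], [494.3, -254.3], 0.267)
yellow ([395, 73, 14, 17, 199], [560.2, -229.5], 0.937)
white ([392, 0, 18, 73, 901], [580.2, -220.9], 0.386)
[ 458.3 -205.7   71.8] F [ 0.5 -0.  -0. ] t 4.72
orange ([39, 0, 160, 77, 3277], [447.0, -939.1], -1.204)
yellow ([266, 154, 3, 1, 3], [554.4, -230.4], -0.948)
white ([97, 92, 64, 44, 1332], [657.0, -586.4], -0.234)
```

View pics/w3.png

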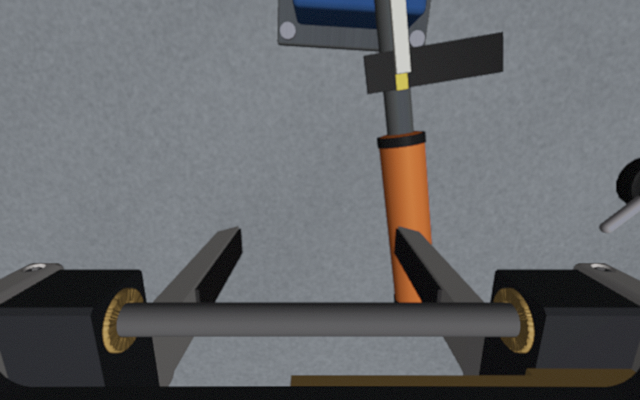

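The picture shows the right finger overlapping the grip at (415,250). The wrench hasn't moved and there is no force, so the finger and grip may be at different heights, or the finger may be beyond the grip's end. I'll check depths.

```bash
cat >> h.py <<'E'
def pts(p,uv):
    T=np.array(p["extrinsics"]); uv=np.array(uv)
    q=cv2.undistortPoints(np.float64(uv).reshape(-1,1,2),np.array(p["K"]),np.array([p["k1"],0,0,0.])).reshape(-1,2)
    z=p["z_map"][uv[:,1],uv[:,0]][:,None]
    return (np.c_[q,np.ones(len(q))]*z)@T[:3,:3].T+T[:3,3], z.ravel()
E
python3 -c "
from h import *
p=env.read_camera('wrist'); print(np.array(p['extrinsics']).round(2))
uv=[(402,150),(404,200),(408,225),(402,270),(405,295),(430,230),(410,240),(400,232),(398,232),(425,260),(440,290),(240,232),(225,235),(435,260),(443,275),(395,50),(402,82),(470,60)]
P,z=pts(p,uv)
for a,b,c in zip(uv,P,z): print(a,b.round(0),c.round(0))
p=env.read_camera('side');cv2.imwrite('pics/s3.png',cv2.resize(p['color'][80:230,260:480],None,fx=3.5,fy=3.5))
"
```

```text
[[ 2.3000e-01 -9.4000e-01 -2.4000e-01  5.3026e+02]
 [-9.7000e-01 -2.2000e-01 -6.0000e-02 -1.8901e+02]
 [ 0.0000e+00  2.5000e-01 -9.7000e-01  2.8306e+02]
 [ 0.0000e+00  0.0000e+00  0.0000e+00  1.0000e+00]]
(402, 150) [ 524. -241.  101.] 181.0
(404, 200) [ 496. -251.  102.] 188.0
(408, 225) [ 481. -258.  102.] 192.0
(402, 270) [ 450. -264.   99.] 203.0
(405, 295) [ 433. -271.   99.] 207.0
(430, 230) [ 480. -274.   97.] 197.0
(410, 240) [ 480. -252.  127.] 167.0
(400, 232) [ 478. -251.  111.] 183.0
(398, 232) [ 478. -250.  111.] 183.0
(425, 260) [ 480. -251.  151.] 143.0
(440, 290) [ 477. -251.  173.] 123.0
(240, 232) [ 455. -158.  106.] 188.0
(225, 235) [ 457. -153.  118.] 175.0
(435, 260) [ 481. -256.  151.] 144.0
(443, 275) [ 481. -254.  166.] 129.0
(395, 50) [ 572. -220.  109.] 160.0
(402, 82) [ 560. -230.  101.] 171.0
(470, 60) [ 579. -262.  102.] 168.0
```

View pics/s3.png

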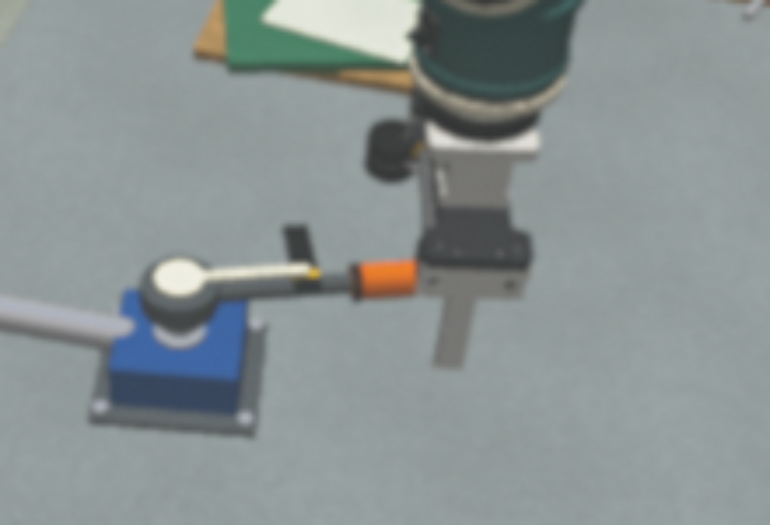

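The wrist depth shows the open finger tips at z≈106, about 30 mm higher than the shut-finger TCP (they swing up as they open). So the finger is passing just over the grip (top 102). I'll back off, go lower and push again.

```bash
python3 -m handwheel '{"offset":[[0,0,1],[0.5,-1.5,1],[1,-3,1],[1.2,-4.5,1],[1.2,-4.5,1],[1.2,-4.5,-1],[1.2,-4.5,-3],[1.2,-4.5,-3],[1.2,-4.5,-3]],"turn":[0,0.03,0.07,0.1,0.1,0.1,0.1,0.1,0.1]}'
python3 - <<'E'
from h import *
p=shot(name='w4')
P,z=pts(p,[(398,232),(400,234),(240,232),(238,234)]); print(P.round())
E
```

```text
clock: 6.0
tool_pos: [470.7, -250.4, 42.6]
tool_rot: [0.987, 0.163, 0.0, 0.0]
ft_force: [-0.2, -0.1, 0.2]
grip_width: 1.001
finger_force: 0.0
[ 470.7 -250.4   42.6] F [-0.2 -0.1  0.2] t 6.0
orange ([313, 154, 53, 136, 6443], [492.5, -256.4], 0.389)
yellow ([329, 70, 15, 20, 289], [560.1, -229.0], 0.109)
white ([327, 0, 17, 68, 1032], [576.3, -222.4], 0.385)
[[ 495. -292.   82.]
 [ 495. -293.   84.]
 [ 462. -204.   76.]
 [ 463. -203.   80.]]
```

View pics/w4.png

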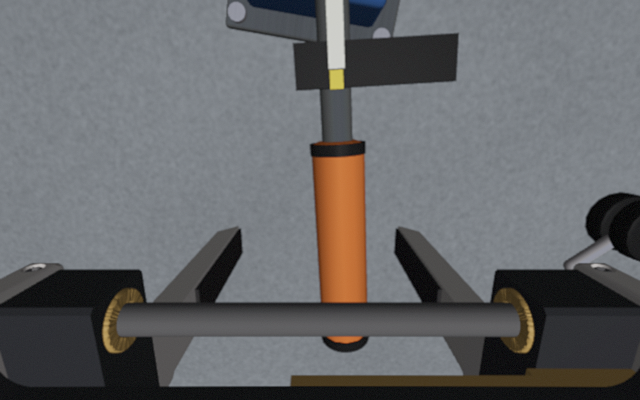

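The grip now sits between the fingers: orange spans rows 145–345, right edge at column 366 against the pad at 397. The tips are at z≈76, below the bar's centre. Pushing.

```bash
python3 -m handwheel '{"offset":[[-0.4,0.8,0],[-0.7,1.3,0],[-0.9,1.8,0],[-1,2.3,0],[-1.1,2.9,0],[-1.2,3.45,0],[-1.2,3.45,0]],"turn":[0,0,0,0,-0.02,-0.05,-0.05]}'
python3 -c "
from h import *
shot()"
```

```text
clock: 6.92
tool_pos: [457.6, -217.4, 41.9]
tool_rot: [0.991, 0.137, -0.0, 0.001]
ft_force: [-3.7, -8.1, 0.1]
grip_width: 1.003
finger_force: 3.4
[ 457.6 -217.4   41.9] F [-3.7 -8.1  0.1] t 6.92
orange ([354, 148, 52, 142, 6850], [486.6, -243.4], 0.31)
yellow ([379, 61, 15, 21, 307], [557.6, -221.6], 0.335)
white ([382, 0, 17, 59, 906], [572.5, -216.6], 0.307)
```

```bash
python3 -m handwheel '{"offset":[[-0.05,0.5,0],[-0.08,1,0],[-0.1,1.45,0],[-0.12,1.93,0],[-0.12,2.4,0],[-0.1,2.9,0],[-0.07,3.4,0],[-0.04,3.86,0],[-0.04,3.86,0]],"turn":[-0.025,-0.05,-0.075,-0.1,-0.125,-0.15,-0.175,-0.2,-0.2]}'
python3 -c "
from h import *
shot()"
```

```text
clock: 8.1
tool_pos: [456.6, -178.8, 41.7]
tool_rot: [0.999, 0.038, -0.001, 0.001]
ft_force: [-4.3, -9.0, 0.8]
grip_width: 1.0
finger_force: 4.3
[ 456.6 -178.8   41.7] F [-4.3 -9.   0.8] t 8.1
orange ([354, 148, 51, 142, 6850], [479.8, -209.8], 0.112)
yellow ([378, 62, 15, 20, 298], [553.5, -202.2], 0.438)
white ([381, 0, 17, 60, 923], [569.1, -200.2], 0.106)
```

```bash
python3 -m handwheel '{"offset":[[0.05,0.4,0],[0.1,0.8,0],[0.15,1.2,0],[0.2,1.55,0],[0.27,1.91,0],[0.27,1.91,0]],"turn":[-0.02,-0.04,-0.06,-0.08,-0.1,-0.1]}'
python3 -c "
from h import *
shot()"
```

```text
clock: 8.9
tool_pos: [458.9, -159.8, 41.6]
tool_rot: [1.0, -0.012, -0.001, 0.001]
ft_force: [-7.9, -10.4, 1.2]
grip_width: 1.0
finger_force: 5.1
[ 458.9 -159.8   41.6] F [ -7.9 -10.4   1.2] t 8.9
orange ([353, 149, 52, 141, 6839], [478.8, -192.9], 0.011)
yellow ([378, 62, 15, 21, 305], [552.9, -192.5], -0.01)
white ([381, 0, 16, 60, 925], [568.8, -192.0], 0.034)
```

```bash
python3 -m handwheel '{"offset":[[0,0.3,0],[0,0.6,0],[0.05,0.95,0],[0.05,0.95,0]],"turn":[-0.02,-0.035,-0.05,-0.05]}'
python3 -c "
from h import *
shot()"
```

```text
clock: 9.45
tool_pos: [460.6, -150.2, 41.9]
tool_rot: [0.999, -0.037, -0.0, 0.001]
ft_force: [-1.9, -10.2, 0.3]
grip_width: 0.999
finger_force: 5.4
[ 460.6 -150.2   41.9] F [ -1.9 -10.2   0.3] t 9.45
orange ([354, 148, 51, 142, 6865], [478.8, -184.1], -0.037)
yellow ([378, 30, 15, 52, 604], [558.4, -187.0], 0.066)
white ([389, 0, 16, 60, 901], [568.6, -191.4], -0.008)
```

The pointer has shifted from column 381 to 389 relative to the handle, so the click has begun (about 0.04 rad). One more small step, about 0.08 rad.

```bash
python3 -m handwheel '{"offset":[[0.05,0.35,0],[0.1,0.7,0],[0.15,1.1,0],[0.2,1.5,0],[0.2,1.5,0]],"turn":[-0.02,-0.04,-0.06,-0.08,-0.08]}'
python3 -c "
from h import *
shot(name='w5')"
```

```text
clock: 10.12
tool_pos: [464.0, -134.6, 42.2]
tool_rot: [0.997, -0.076, 0.001, 0.001]
ft_force: [4.0, -8.5, -0.8]
grip_width: 1.004
finger_force: 3.7
[ 464.  -134.6   42.2] F [ 4.  -8.5 -0.8] t 10.12
orange ([354, 147, 51, 143, 6876], [479.6, -169.8], -0.118)
yellow ([378, 29, 16, 52, 783], [560.2, -180.0], -0.104)
white ([404, 0, 19, 57, 857], [568.0, -191.4], 0.009)
```

View pics/w5.png

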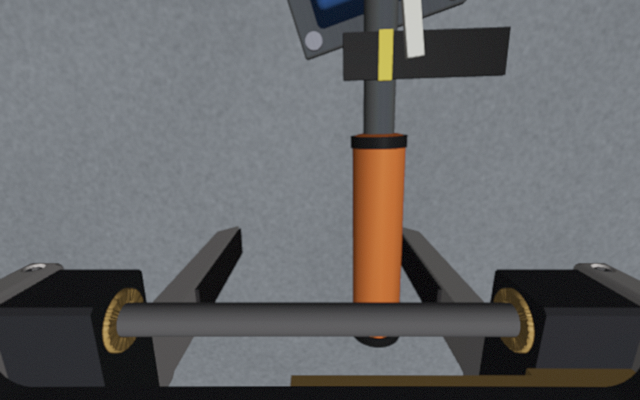

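The white pointer at (414,30) is clearly off the yellow mark at (385,55). The handle is about 0.12 rad past it with the force falling: clicked. I'll back off and lift clear.

```bash
python3 -m handwheel '{"offset":[[-0.1,-0.8,0],[-0.2,-1.6,0],[-0.3,-2.4,0],[-0.4,-3.5,0],[-0.5,-5.3,0],[-0.5,-5.3,0],[-0.5,-5.3,2],[-0.5,-5.3,5],[-0.5,-5.3,9],[-0.5,-5.3,13],[-0.5,-5.3,16],[-0.5,-5.3,16],[-0.5,-5.3,16]],"turn":[0.02,0.05,0.08,0.1,0.1,0.1,0.1,0.1,0.1,0.1,0.1,0.1,0.1]}'
python3 -c "
from h import *
p=shot(name='w6')
q=env.read_camera('scene')
print([(np.round(d['xyz']).tolist(),round(d['p'],2)) for d in env.look_for('plain_grip',q)[:2]])"
```

```text
clock: 11.8
tool_pos: [457.8, -186.2, 201.1]
tool_rot: [1.0, -0.026, -0.0, -0.0]
ft_force: [0.1, -0.3, -0.4]
grip_width: 0.997
finger_force: 0.0
[ 457.8 -186.2  201.1] F [ 0.1 -0.3 -0.4] t 11.8
orange ([308, 132, 30, 105, 2534], [464.7, -192.1], 0.002)
yellow ([315, 92, 8, 9, 70], [552.4, -191.5], 0.537)
white ([311, 0, 11, 91, 591], [595.8, -191.4], 0.002)
[([548.0, 283.0, 101.0], 0.88)]
```

View pics/w6.png

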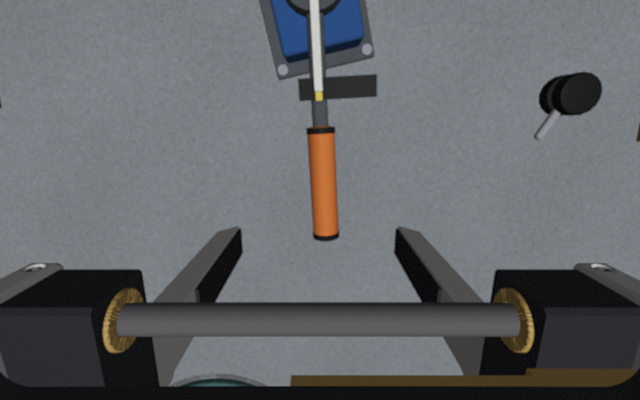

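The handle is straight again: pointer over the yellow mark at (319,96), both at 0.002 rad. The gripper is clear above and the black bar hasn't moved.

```bash
python3 -c "
from bench import env
print(env.hand_in())"
```

```text
the job is handed in; nothing more can be done
None
```

The job is handed in (no verdict was returned): the click wrench was turned until it clicked, stopped at about 0.12 rad past the pointer and let go; it sprang straight again, and the black bar was not touched.

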